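# Return the colour meter to its charging dock

## Robot

A 6-joint arm with a two-finger parallel gripper is mounted at the origin on a cart in front of the work surface, level with it; the furniture and walls round the work are solid. World frame = base frame: x ahead of the robot, y to its left, z up, the work surface at z = 0. Lengths are in m, angles in rad, forces in N, time in s.
With the tool pointing down it reaches from about 0.4 to 0.825 m from the base axis. Payload 7 kg.
Tool frame: the origin (TCP) lies at the very end of the fingers, on their centre line; the grasp point (between the pads) lies 19 mm behind it (robot.grasp_offset is the distance from the TCP to the grasp point, in m); z points along the fingers, y is the line along which they close (so a half turn about z gives the same grasp; the last joint's range is limited). The gripper opens to 85 mm and grips with 20 to 120 N. Pads are 22 mm wide; open, the fingers measure 114 mm over their backs; the gripper's body (76 mm by 85 mm) begins 54 mm behind the grasp point. The pads swing forward as they close: fully open they stand 13 mm farther back than shut.
Start: joints at [1.629, 0.359, 0.012, 0, -1.224, -0.288], TCP at [0.154, 0.657, 0.209] pointing down, gripper open.
Joint ranges: [-3.07, 3.07], [-1.43, 2.12], [-1.02, 1.25], [-3.03, 1.67], [-3.05, -0], [-3.03, 3.03]. Speed limits (rad/s): [2.39, 2.39, 3.01, 3.14, 3.14, 3.14].

## Interface

Orientations are given as a unit quaternion [x, y, z, w].
In Python, from bench import robot gives the robot as it stands.
- The arm moves only by the shell command python3 -m creep 'ROWS' [OPENING] [FORCE]. ROWS is JSON, a list of rows, each an object with "slide": the shift along the tool's x, y, z in cm, a list of three; "angular": the turn, a rotation vector about the tool's x, y, z in degrees, a list of three. In form: [{"slide": [dx, dy, dz], "angular": [ax, ay, az]}, ...]. A call has 1 to 8 rows; each row shifts and turns the commanded pose from where the row before left it, along the tool's axes as they then stand; what a row does not reach is not made up. A row lasts 1/10 s, in which the tool goes at most 50 mm and 8.59 degrees, less where a joint would pass 70% of its speed; a pose out of reach is approached as far as the arm can. A call with a gripper value outside its range is refused whole. OPENING is the finger opening in cm, from 0 to 8.54, set as the call begins (- or left out, the last holds). The fingers move at their own pace and stop on an object; FORCE is the grip in N (left out, the last holds). Time passes only in rows, so rows that do not move let the fingers close. It gives the time, the measured TCP pose, the force, the opening and the grip force at its end, in the units of the state.
- robot.sense(): the state, without advancing time (a new reading comes with each control period).
- robot.camera(name): name is "side" or "top" or "wrist"; returns a dict with "img" (384x512x3 uint8, blue, green, red), "range_z" (384x512 float32, m along the optical axis (not along the pixel's ray), 0 where there is no reading), "intrinsics" (3x3 intrinsics, pixels), "world_to_cam" (4x4, takes a point from world to camera coordinates). Camera axes: x right, y up, looking along -z (the intrinsics and any distortion apply to the point x, -y, -z); pixel columns grow to the right and rows downward; lengths in m; the calibration is good to about 2 mm. A picture is of the moment at which its call begins.
- robot.close_job(): hands the job in; it is judged then, once.
The state is a dict: "time": time; "joint_positions": joint angles; "joint_vel": joint speeds; "tau": joint torques, N m; "tool_pos": TCP position; "tcp_rot": TCP orientation; "contact_force": force on the tool from outside, world axes, zero at the start; "wrist_torque": the same for the moment, N m; "gripper_width": opening from 0.0 (shut) to 1.0 (fully open); "finger_force": force on a finger pad.
Only numpy, scipy, OpenCV 4.12 (cv2) and the standard library are available. Lean on these libraries where they do the work, as an engineer would, in place of code of your own. Each camera call takes 0.05 s, during which the arm holds its last target. There are 200 camera calls.

## Task

Put the hand-held colour meter, display up, into its sloping dock, wherever the cradle is clamped on its rail: toe first under the hood with the heel still raised, then bring the heel down and press it gently but fully home until the orange spring latch snaps over the heel. Let go and leave the three jars standing where they are.

Things in the scene. Friction and masses are not known exactly. Their poses are not given: they have to be found in the camera images.
- meter: Cordless hand-held colour meter, 160 mm long, 0.24 kg, lying flat: charcoal shell, light-grey top, dark display near the heel, orange key. Origin: centre of the underside; x from toe (-x) to heel (+x), z up out of the display. Main case x = -58 to +66 mm, 46 mm wide (y), 36 mm high; straight sides to grip across y.
- meter_toe (a point): Foremost point of the toe, at x = -80, y = 0, z = 7.5 mm of the meter. The toe is a black bar in front of the case, x = -80 to -58 mm, 36 mm wide, 15 mm thick from the underside up; its end is a half round of radius 7.5 mm.
- meter_heel (a point): Rearmost point of the heel, at x = +80, y = 0, z = 10 mm of the meter. The heel is a grey ledge behind the case, x = +66 to +80 mm, 30 mm wide, its top 14 mm above the underside, its lower edge rounded (radius 6 mm).
- dock: The whole dock, fixed to the bench: dark base plate 215 x 98 mm (x by y), 12 mm high, a grey wedge on it, and on the wedge a sliding cradle 44 mm wide that holds the meter. Origin: centre of the underside; -x is its low (toe) end, +x its high (latch) end, which more or less faces the robot.
- dock_bed: Sloping rail of the dock, fixed. x runs up the slope (22 degrees above level, to the robot), y across, z square to it. The cradle is clamped by a thumb screw at a setting s from 0 to 25 mm up the rail, different each time and not reported: feel or look for it. Origin: where the middle of the toe pocket's end wall meets the cradle's floor at s = 0; 36 mm above the bench.
- rail_low (a point): End wall of the toe pocket at s = 0: origin of dock_bed. The cradle's floor is the plane z = 0 of dock_bed. All below is in mm of dock_bed for s = 0; add s to x. Hood over the toe: from x = 0 to 12, underside z = 19, top z = 23.5. Cheeks 40 apart, flaring outwards to x = 18. Sides open from x = 20 to 148. Heel guides: two horns at x = 149 to 160, 34 apart, flaring above z = 12 to z = 19.
- rail_high (a point): End wall of the toe pocket at s = 25 mm: at x = 25, y = 0, z = 0 mm of dock_bed. Hood and latch are closer together than the meter is long, so it goes in with its heel raised 13 to 22 degrees off the floor, slides down until its toe meets the end wall, then turns down. Seated, it is parallel to dock_bed, its origin at x = 80 to 82 mm plus s, y = 0, z = 0.
- latch (a joint): Orange spring latch, 24 mm wide, at the cradle's upper end (x = 156 to 174 mm plus s, top z = 36 mm). 0 rad at rest, grows to 0.32 as it is pushed back. Its hook reaches to x = 155.5 plus s, underside at z = 15 mm; ramp on top from x = 156, z = 18 to x = 162, z = 33 mm. The heel, pressed down with some 10 to 18 N, pushes it to about 0.18 and passes; it then springs back to 0.
- red_jar: Bystander: standing spice jar with red cap, 45 mm wide, 106 mm high; origin at the centre of its foot, z up.
- white_jar: Bystander: standing spice jar with white cap, 47 mm wide, 98 mm high; origin at the centre of its foot, z up.
- black_jar: Bystander: standing clear jar of white powder with black lid, 64 mm wide, 90 mm high; origin at the centre of its foot, z up.

How it is judged:
By the outcome, as a careful person would: the job done as asked, in the order asked, and still so for the second after the job is handed in, with the robot touching nothing.
It also fails if it takes over 42 s, if anything falls off the work surface, if the arm or the gripper's body presses on something with over 40 N, if the wrist force passes 120 N, or if a joint passes its speed limit or range.

## Working session

There is one attempt and no reset: what is moved stays moved. The work goes in short steps, Python scripts to look and compute and a shell command to move; the robot and the scene stay as the last step left them, time stands still between calls to the robot, and variables do not carry over. Pictures are saved under pics/ and viewed, at most 10 in all, crops included, and the job is handed in when it is done.

```bash
mkdir -p pics; ls
python3 - <<'E'
from bench import robot
import cv2, numpy as np, pickle
print(robot.sense())
d={}
for n in("side","top","wrist"):
    c=robot.camera(n); d[n]=c
    cv2.imwrite(f"pics/{n}0.png",c["img"])
    print(n,c["intrinsics"].tolist(),np.round(c["world_to_cam"],3).tolist(),[k for k in c])
pickle.dump(d,open("c0.pkl","wb"))
h=np.hstack([d["side"]["img"],d["top"]["img"]])
E
```

```text
pics
{'time': 0.0, 'joint_positions': array([ 1.62912315e+00,  3.59374036e-01,  1.10867663e-02, -3.07851939e-04,
       -1.22409201e+00, -2.88110945e-01]), 'joint_vel': array([ 1.48908149e-05, -4.47181429e-05,  5.68286604e-04, -5.82464214e-04,
       -1.33974994e-03, -4.57551899e-04]), 'tau': array([-1.67954036e-04, -5.83314693e+01,  2.93417484e+01,  6.93669856e+00,
       -5.80892782e-03, -5.60391072e-06]), 'tool_pos': array([0.15366129, 0.65676882, 0.20829178]), 'tcp_rot': array([ 9.93400832e-01, -1.14691498e-01, -6.14551556e-06,  8.04577021e-04]), 'contact_force': array([-0.34719719, -0.85977067,  0.28207722]), 'wrist_torque': array([ 0.02523965, -0.07769386,  0.03264848]), 'finger_force': 0.0, 'gripper_width': 1.003154520998629}
side [[347.8859591095142, 0.0, 256.44780063733], [0.0, 347.8859591095142, 190.6962289574684], [0.0, 0.0, 1.0]] [[-0.312, -0.95, 0.003, 0.121], [0.833, -0.272, 0.482, -0.461], [-0.457, 0.152, 0.876, -0.846], [0.0, 0.0, 0.0, 1.0]] ['img', 'range_z', 'intrinsics', 'world_to_cam']
top [[398.6513749386442, 0.0, 254.3633850517192], [0.0, 398.6513749386442, 188.66900694183855], [0.0, 0.0, 1.0]] [[0.006, -1.0, 0.014, -0.03], [0.998, 0.007, 0.061, -0.487], [-0.061, 0.014, 0.998, -1.016], [0.0, 0.0, 0.0, 1.0]] ['img', 'range_z', 'intrinsics', 'world_to_cam']
wrist [[267.62991288668775, 0.0, 260.0742444835598], [0.0, 267.62991288668775, 194.37833412801956], [0.0, 0.0, 1.0]] [[-0.228, -0.974, 0.001, 0.674], [0.936, -0.22, -0.275, 0.036], [0.268, -0.062, 0.961, -0.378], [0.0, 0.0, 0.0, 1.0]] ['img', 'range_z', 'intrinsics', 'world_to_cam']
```

View pics/top0.png

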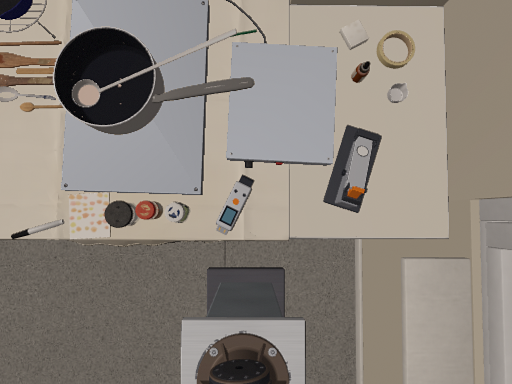

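View pics/side0.png

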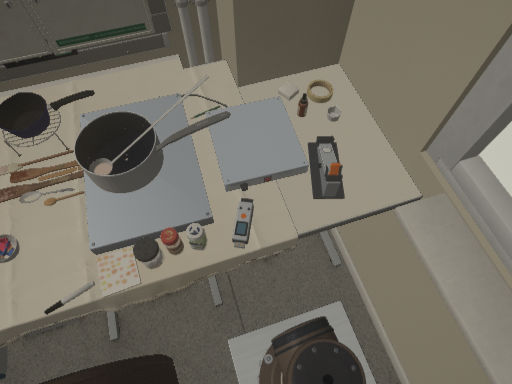

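```bash
cat > h.py <<'E'
import numpy as np, cv2
from scipy.spatial.transform import Rotation as R
def world(c,u=None,v=None,z=None):
    """world points of all pixels by depth, or of pixel (u,v) on plane height z"""
    K=c["intrinsics"];T=np.linalg.inv(c["world_to_cam"])
    if u is None:
        v,u=np.mgrid[0:384,0:512]; d=c["range_z"]
    r=np.stack([(u-K[0,2])/K[0,0],-(v-K[1,2])/K[1,1],-np.ones_like(u,float)],-1)
    if z is not None:
        rw=r@T[:3,:3].T; return T[:3,3]+rw*((z-T[2,3])/rw[...,2:])
    return (r*d[...,None])@T[:3,:3].T+T[:3,3]
def pix(c,p):
    q=c["world_to_cam"][:3,:3]@np.array(p)+c["world_to_cam"][:3,3];K=c["intrinsics"]
    return K[0,0]*q[0]/-q[2]+K[0,2], K[1,2]-K[1,1]*q[1]/-q[2]
E
python3 - <<'E'
from h import *
import pickle
d=pickle.load(open("c0.pkl","rb"));c=d["top"];W=world(c)
for n,(u0,u1,v0,v1) in dict(meter=(208,262,170,238),dock=(318,388,120,216)).items():
    w=W[v0:v1,u0:u1]; 
    print(n,"floor",np.median(w[...,2]), w[...,2].max())
    for lo in (.006,.02,.03):
        m=w[...,2]>lo
        k,l,st,ce=cv2.connectedComponentsWithStats(m.astype(np.uint8)); i=1+st[1:,4].argmax(); p=w[l==i]
        print(lo,len(p),cv2.minAreaRect((p[:,:2]*1000).astype(np.float32)),p[:,2].max())
a=c["img"]
A=cv2.resize(a[165:245,200:270],None,fx=5.6,fy=7.0*0.8,interpolation=cv2.INTER_CUBIC)
B=cv2.resize(a[115:220,315:390],None,fx=5.2,fy=5.2,interpolation=cv2.INTER_CUBIC)
o=np.zeros((560,800,3),np.uint8);o[:A.shape[0],:A.shape[1]]=A;o[:B.shape[0],400:400+B.shape[1]]=B[:560,:400]
cv2.imwrite("pics/z1.png",o)
E
```

```text
meter floor 0.0026066506213909824 1.0439370599626268
0.006 1070 ((446.2940979003906, 15.325119018554688), (69.4339828491211, 167.25393676757812), 60.67486572265625) 1.0439370599626268
0.02 856 ((438.7095642089844, 17.302894592285156), (65.57976531982422, 121.88687133789062), 63.87131881713867) 1.0439370599626268
0.03 827 ((438.931640625, 17.07257080078125), (65.36075592041016, 121.18742370605469), 64.08289337158203) 1.0439370599626268
dock floor 0.010980410130140172 1.0439370599626268
0.006 3064 ((487.3905029296875, -221.29786682128906), (187.60357666015625, 394.3055114746094), 42.19513702392578) 1.0439370599626268
0.02 1773 ((482.86090087890625, -205.19764709472656), (145.4014434814453, 376.08636474609375), 37.97428894042969) 1.0439370599626268
0.03 1722 ((482.86090087890625, -205.19764709472656), (145.4014434814453, 376.08636474609375), 37.97428894042969) 1.0439370599626268
```

View pics/z1.png

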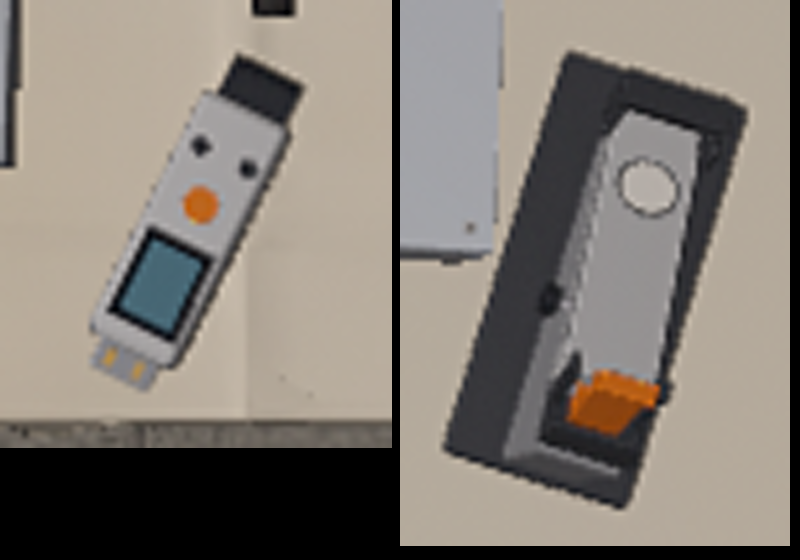

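Run:
```python
from h import *
import pickle
d=pickle.load(open("c0.pkl","rb"));c=d["top"]
f=lambda x,y,z:world(c,np.array(200+x/5.6),np.array(165+y/5.6),z)
g=lambda x,y,z:world(c,np.array(315+(x-400)/5.2),np.array(115+y/5.2),z)
toe=f(270,74,.015);heel=f(125,374,.014);print("toe",toe,"heel",heel,np.linalg.norm(toe-heel),np.degrees(np.arctan2(*(heel-toe)[[1,0]])),(toe+heel)/2)
P=[g(568,52,.012),g(745,110,.012),g(628,507,.012),g(445,450,.012)]
for p in P:print(p)
W=world(c);ok=c["range_z"]>0
for n,(u0,u1,v0,v1) in dict(meter=(208,262,170,238),dock=(322,388,120,216)).items():
    w=W[v0:v1,u0:u1];o=ok[v0:v1,u0:u1]
    for lo in (.006,.02,.03):
        m=(w[...,2]>lo)&o
        k,l,st,ce=cv2.connectedComponentsWithStats(m.astype(np.uint8)); i=1+st[1:,4].argmax(); p=w[l==i]
        print(n,lo,len(p),cv2.minAreaRect((p[:,:2]*1000).astype(np.float32)),p[:,2].max())
cw=np.linalg.inv(d["wrist"]["world_to_cam"]);s=R.from_quat([ 0.9934, -0.11469,0,0.0008])
print("wrist cam in tool",s.inv().apply(cw[:3,3]-[.15366,.65677,.2083]),(s.inv().as_matrix()@cw[:3,:3]).round(3).tolist())
print(s.as_matrix().round(3))
```

```text
toe [ 0.51448032 -0.01019703  0.015     ] heel [0.37598329 0.05531149 0.014     ] 0.1532115990995349 154.68604653379597 [0.4452318  0.02255723 0.0145    ]
[ 0.65702193 -0.26955301  0.012     ]
[ 0.62822137 -0.35902336  0.012     ]
[ 0.42765916 -0.29774384  0.012     ]
[ 0.45547826 -0.20635751  0.012     ]
meter 0.006 1063 ((449.3240966796875, 20.71892547607422), (57.0608024597168, 167.25393676757812), 60.67486572265625) 0.042406321021841276
meter 0.02 852 ((443.1287841796875, 26.3321533203125), (45.478492736816406, 121.88735961914062), 63.90172576904297) 0.042406321021841276
meter 0.03 823 ((443.7180480957031, 27.011472702026367), (43.30654525756836, 121.19412994384766), 63.93110656738281) 0.042406321021841276
dock 0.006 3054 ((543.2046508789062, -282.33984375), (98.89082336425781, 213.77101135253906), 72.40221405029297) 0.14304993422681822
dock 0.02 1769 ((541.686279296875, -277.03851318359375), (60.84320831298828, 195.84140014648438), 70.94096374511719) 0.14304993422681822
dock 0.03 1718 ((541.8391723632812, -277.0913391113281), (60.84320831298828, 195.51785278320312), 70.94096374511719) 0.14304993422681822
wrist cam in tool [ 0.07020883  0.00027529 -0.16460489] [[-0.0, 0.961, 0.275], [1.0, 0.0, 0.001], [0.001, 0.275, -0.961]]
[[ 0.974 -0.228 -0.   ]
 [-0.228 -0.974 -0.002]
 [ 0.     0.002 -1.   ]]
```

```bash
python3 -m creep '[{"slide":[2.82,3.87,0],"angular":[0,0,0]},{"slide":[2.82,3.87,0],"angular":[0,0,0]},{"slide":[2.82,3.87,0],"angular":[0,0,0]},{"slide":[2.82,3.87,0],"angular":[0,0,0]},{"slide":[2.82,3.87,0],"angular":[0,0,0]},{"slide":[2.82,3.87,0],"angular":[0,0,0]},{"slide":[2.82,3.87,0],"angular":[0,0,0]},{"slide":[2.82,3.87,0],"angular":[0,0,0]}]' 8.5 60
python3 -m creep '[{"slide":[2.82,3.87,0],"angular":[0,0,0]},{"slide":[2.82,3.87,0],"angular":[0,0,0]},{"slide":[2.82,3.87,0],"angular":[0,0,0]},{"slide":[2.82,3.87,0],"angular":[0,0,0]},{"slide":[2.82,3.87,0],"angular":[0,0,0]},{"slide":[2.82,3.87,0],"angular":[0,0,0]},{"slide":[0,0,0],"angular":[0,0,6.5]},{"slide":[0,0,0],"angular":[0,0,6.4]}]'
python3 -m creep '[{"slide":[0,0,0],"angular":[0,0,0]},{"slide":[0,0,0],"angular":[0,0,0]},{"slide":[0,0,0],"angular":[0,0,0]}]'
python3 - <<'E'
from bench import robot
from h import *
import pickle
s=robot.sense();c=robot.camera("wrist");cv2.imwrite("pics/w1.png",c["img"]);pickle.dump((s,c),open("c1.pkl","wb"))
W=world(c);ok=c["range_z"]>0
near=(abs(W[...,0]-.446)<.11)&(abs(W[...,1]-.024)<.11)&ok
fl=near&(W[...,2]<.006);print("floor",np.median(W[fl][:,2]))
for lo in(.006,.022,.03):
    m=(near&(W[...,2]>lo)&(W[...,2]<.06)).astype(np.uint8)
    k,l,st,ce=cv2.connectedComponentsWithStats(m);i=1+st[1:,4].argmax();p=W[l==i]
    print(lo,len(p),cv2.minAreaRect((p[:,:2]*1000).astype(np.float32)),np.median(p[:,2]),st[i])
print(s["tool_pos"],R.from_quat(s["tcp_rot"]).as_matrix().round(3).tolist(),s["joint_positions"].round(2))
E
```

```text
time: 0.95
tool_pos: [0.3031, 0.3024, 0.2092]
tcp_rot: [0.993, -0.114, 0.0, -0.0]
contact_force: [0.8, 1.0, 0.9]
gripper_width: 0.997
finger_force: 0.0
time: 1.75
tool_pos: [0.4148, 0.0376, 0.2089]
tcp_rot: [0.973, -0.23, -0.0, 0.0]
contact_force: [-0.6, 0.6, -0.1]
gripper_width: 0.997
finger_force: 0.0
time: 2.05
tool_pos: [0.4147, 0.0401, 0.2092]
tcp_rot: [0.975, -0.224, 0.0, -0.0]
contact_force: [0.0, -0.3, 0.3]
gripper_width: 0.996
finger_force: 0.0
floor 0.0012112029533971613
0.006 4046 ((444.739990234375, 23.057903289794922), (49.17084503173828, 158.316162109375), 63.2187385559082) 0.03562214001730729 [ 243   82   38  121 4046]
0.022 3327 ((442.95770263671875, 25.32554817199707), (43.95598602294922, 120.3890380859375), 64.0562515258789) 0.03593604589442706 [ 243   99   36   97 3327]
0.03 3322 ((442.9263916015625, 25.337156295776367), (43.94722366333008, 120.32955932617188), 64.0667724609375) 0.03593767120617766 [ 243   99   36   97 3322]
[0.41465619 0.04011002 0.20920179] [[0.9, -0.436, 0.0], [-0.436, -0.9, 0.0], [-0.0, -0.0, -1.0]] [ 0.57 -0.09 -0.52 -0.   -1.14  0.54]
```

View pics/w1.png

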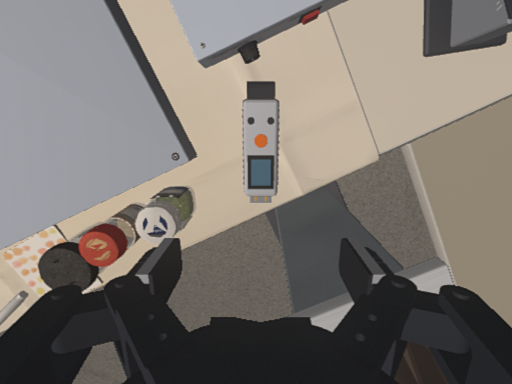

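```bash
python3 -m creep '[{"slide":[0.1,0.1,4],"angular":[0,0,0]},{"slide":[0,0,4],"angular":[0,0,0]},{"slide":[0,0,4],"angular":[0,0,0]},{"slide":[0,0,4],"angular":[0,0,0]},{"slide":[0,0,2.5],"angular":[0,0,0]},{"slide":[0,0,2],"angular":[0,0,0]},{"slide":[0,0,0],"angular":[0,0,0]},{"slide":[0,0,0],"angular":[0,0,0]}]'
python3 -m creep '[{"slide":[0,0,0],"angular":[0,0,0]},{"slide":[0,0,0],"angular":[0,0,0]},{"slide":[0,0,0],"angular":[0,0,0]},{"slide":[0,0,0],"angular":[0,0,0]},{"slide":[0,0,0],"angular":[0,0,0]},{"slide":[0,0,0],"angular":[0,0,0]}]' 3.5 90
```

```text
time: 2.9
tool_pos: [0.4153, 0.0387, 0.0045]
tcp_rot: [0.974, -0.225, -0.0, 0.0]
contact_force: [-0.2, 0.0, -0.6]
gripper_width: 0.998
finger_force: 0.0
time: 3.5
tool_pos: [0.416, 0.0389, 0.0057]
tcp_rot: [0.974, -0.225, 0.001, -0.001]
contact_force: [-5.5, 0.9, 16.8]
gripper_width: 0.477
finger_force: 88.9
```

```bash
python3 -m creep '[{"slide":[0,0,-2],"angular":[0,0,0]},{"slide":[0,0,-4.5],"angular":[0,0,0]},{"slide":[0,0,-4.5],"angular":[0,0,0]},{"slide":[0,0,-4.5],"angular":[0,0,0]},{"slide":[2.05,2.9,-3],"angular":[0,0,0]},{"slide":[2.05,2.9,-1.5],"angular":[0,0,0]},{"slide":[2.05,2.9,0],"angular":[0,0,0]},{"slide":[2.05,2.9,0],"angular":[0,0,0]}]'
python3 -m creep '[{"slide":[0,0,0],"angular":[0,0,-8.3]},{"slide":[0,0,0],"angular":[0,0,0]},{"slide":[0,0,0],"angular":[0,0,0]}]'
python3 - <<'E'
from bench import robot
from h import *
import pickle
s=robot.sense();c=robot.camera("wrist");t=robot.camera("top");q=robot.camera("side");pickle.dump((s,c,t,q),open("c2.pkl","wb"))
a=cv2.resize(c["img"],(682,512));cv2.imwrite("pics/w2.png",a)
W=world(c);ok=c["range_z"]>0
near=(W[...,0]>.4)&(W[...,0]<.7)&(W[...,1]<-.19)&(W[...,1]>-.37)&ok
print(np.median(W[near&(W[...,2]<.006)][:,2]))
for lo in(.006,.016):
    m=(near&(W[...,2]>lo)&(W[...,2]<.2)).astype(np.uint8)
    k,l,st,ce=cv2.connectedComponentsWithStats(m);i=1+st[1:,4].argmax();p=W[l==i]
    print(lo,len(p),cv2.minAreaRect((p[:,:2]*1000).astype(np.float32)),np.median(p[:,2]),st[i])
print(s["tool_pos"],R.from_quat(s["tcp_rot"]).as_matrix().round(3).tolist(),s["joint_positions"].round(2),s["contact_force"])
E
```

```text
time: 4.3
tool_pos: [0.4377, -0.1029, 0.2052]
tcp_rot: [0.974, -0.225, 0.001, -0.001]
contact_force: [0.3, 0.5, -2.6]
gripper_width: 0.478
finger_force: 92.8
time: 4.6
tool_pos: [0.4374, -0.1017, 0.2041]
tcp_rot: [0.988, -0.156, -0.0, -0.0]
contact_force: [-0.5, 0.4, -3.2]
gripper_width: 0.477
finger_force: 92.9
0.000574309349769847
0.006 14909 ((516.6537475585938, -244.4163818359375), (125.77996063232422, 168.72537231445312), 84.1307144165039) 0.0641419839140398 [  292     0   160   136 14909]
0.016 9324 ((516.3262329101562, -268.82061767578125), (59.31471252441406, 143.36192321777344), 73.72636413574219) 0.08159773902732506 [ 356    0   96  133 9324]
[ 0.43742546 -0.10174063  0.20413232] [[0.951, -0.309, -0.0], [-0.309, -0.951, 0.0], [-0.0, -0.0, -1.0]] [ 0.21 -0.02 -0.47 -0.   -1.12  1.04] [-0.50063696  0.40000706 -3.21973512]
```

View pics/w2.png

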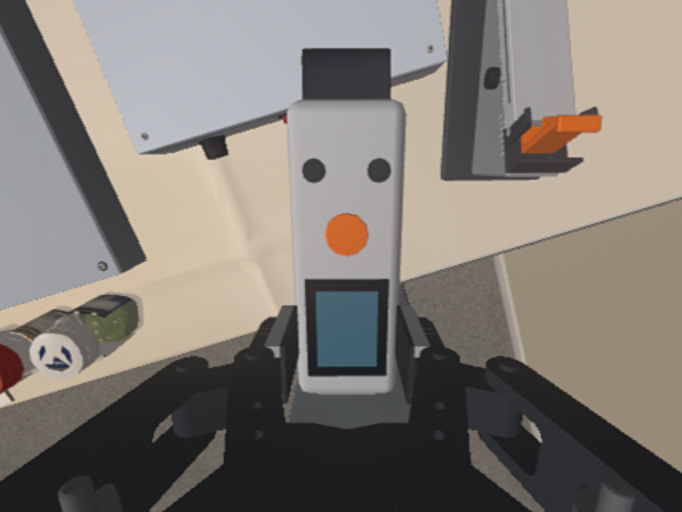

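```bash
python3 -m creep '[{"slide":[3.5,0,-2],"angular":[0,0,0]},{"slide":[3.5,0,-2],"angular":[0,0,0]},{"slide":[3,0,0],"angular":[0,0,0]},{"slide":[0,0,0],"angular":[0,0,0]},{"slide":[0,0,0],"angular":[0,0,0]},{"slide":[0,0,0],"angular":[0,0,0]}]'
python3 - <<'E'
from bench import robot
from h import *
import pickle
s=robot.sense();c=robot.camera("wrist");pickle.dump((s,c),open("c3.pkl","wb"))
cv2.imwrite("pics/w3.png",cv2.resize(c["img"][40:320,272:],None,fx=2.1,fy=2.1,interpolation=cv2.INTER_CUBIC))
W=world(c);ok=c["range_z"]>0
Rt=R.from_quat(s["tcp_rot"]).as_matrix();L=(W-s["tool_pos"])@Rt*1000
m=ok&(abs(L[...,1])<26)&(L[...,0]>20)&(L[...,0]<130)&(L[...,2]>-45)&(L[...,2]<0)
p=L[m];print("meter top in tool",len(p),np.median(p[:,2]))
t=p[(p[:,2]<np.median(p[:,2])+4)];A=np.c_[t[:,:2],np.ones(len(t))];print("plane",np.linalg.lstsq(A,t[:,2],rcond=None)[0],cv2.minAreaRect(t[:,:2].astype(np.float32)))
print("toe",p[:,0].max(),[ (p[p[:,0]>110][:,1]).min(),(p[p[:,0]>110][:,1]).max()])
near=(W[...,0]>.4)&(W[...,0]<.72)&(W[...,1]<-.19)&(W[...,1]>-.38)&ok
print(np.median(W[near&(W[...,2]<.006)][:,2]))
for lo in(.006,.016):
    m=(near&(W[...,2]>lo)&(W[...,2]<.2)).astype(np.uint8)
    k,l,st,ce=cv2.connectedComponentsWithStats(m);i=1+st[1:,4].argmax();p=W[l==i]
    print(lo,len(p),cv2.minAreaRect((p[:,:2]*1000).astype(np.float32)),np.median(p[:,2]),st[i])
print(s["tool_pos"],Rt.round(3).tolist())
E
```

```text
time: 5.35
tool_pos: [0.5324, -0.1317, 0.2439]
tcp_rot: [0.988, -0.154, -0.0, 0.0]
contact_force: [0.2, -0.1, -2.8]
gripper_width: 0.475
finger_force: 92.9
meter top in tool 14465 -28.982590162642964
plane [ 1.86148005e-02 -1.29104428e-03 -3.02232612e+01] ((54.98632049560547, 0.280242919921875), (69.96746063232422, 43.758140563964844), 0.009362924844026566)
toe 112.38725645530019 [np.float64(-17.379129550374376), np.float64(17.749188085683777)]
0.0005905219983714516
0.006 11909 ((542.6935424804688, -283.67022705078125), (97.80377960205078, 212.57830810546875), 72.34174346923828) 0.0588082228372146 [  320    46    89   166 11909]
0.016 8303 ((540.1550903320312, -278.3602294921875), (61.252784729003906, 193.43215942382812), 70.42732238769531) 0.06845309883848438 [ 341   48   68  164 8303]
[ 0.53240297 -0.13174821  0.24386914] [[0.952, -0.305, -0.001], [-0.305, -0.952, 0.0], [-0.001, 0.0, -1.0]]
```

View pics/w3.png

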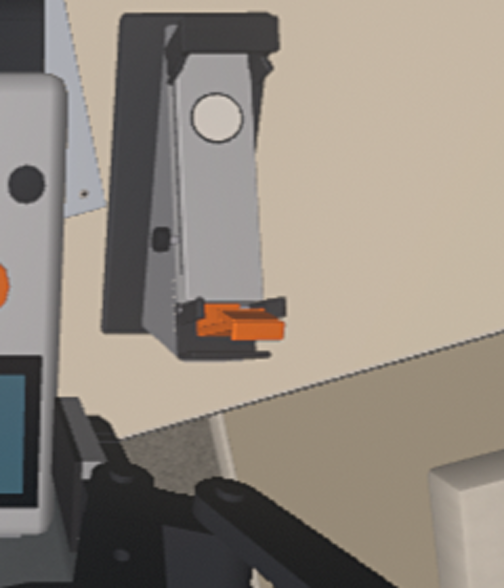

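Run:
```python
from h import *
import pickle
s,c=pickle.load(open("c3.pkl","rb"));W=world(c);ok=c["range_z"]>0
th=np.radians(72.35+90);u=np.array([np.cos(th),np.sin(th)]);v=np.array([-u[1],u[0]]);O=np.array([.5427,-.2837])
X=(W[...,:2]-O)@u*1000;Y=(W[...,:2]-O)@v*1000;Z=W[...,2]*1000-.6
A=ok&(abs(X)<125)&(abs(Y)<60)
# floor plane of cradle
m=A&(abs(Y)<30)&(X>-50)&(X<40)&(Z>40)
for i in range(5):
    B=np.c_[X[m],Y[m],np.ones(m.sum())];k=np.linalg.lstsq(B,Z[m],rcond=None)[0]
    m=A&(abs(Z-k[0]*X-k[1]*Y-k[2])<3)&(X>-60)&(X<45)
print("plane",k,"slope",np.degrees(np.arctan(k[0])),"x0 at z36",(36-k[2])/np.tan(np.radians(22)), (36-k[2])/k[0],m.sum())
for x in range(-55,45,12):
    q=Y[m&(abs(X-x)<6)];print(x,np.percentile(q,[1,99]).round(1),end=" ")
print()
x0=(36-k[2])/k[0]
a=np.radians(22);bx=(X-x0)*np.cos(a)+(Z-36)*np.sin(a);bz=-(X-x0)*np.sin(a)+(Z-36)*np.cos(a)
for y0 in(-12,0,12):
    print("y",y0)
    n=A&(abs(Y-y0)<5)
    for x in range(-6,225,3):
        q=bz[n&(abs(bx-x)<1.5)]
        if len(q):print((x,*np.percentile(q,[5,50,95]).round(1)),end=" ")
    print()
h=A&(bz>21)&(bz<27)&(bx<50)&(bx>-20);print("hood top bx",np.percentile(bx[h],[1,5,95,99]),"Y",np.percentile(Y[h],[1,99]),"bz",np.median(bz[h]))
hs=cv2.cvtColor(c["img"],cv2.COLOR_BGR2HSV);o=A&(hs[...,0]<18)&(hs[...,1]>180)&(bx>120)
print("latch bx",np.percentile(bx[o],[1,5,50,95,99]),"Y",np.percentile(Y[o],[2,98]),"bz",np.percentile(bz[o],[1,50,99]))
g=A&(bz>5)&(bz<22)&(bx>135)&(bx<190)&~o;print("horn",np.percentile(bx[g],[2,50,98]),np.percentile(Y[g],[2,98]))
```

```text
plane [4.00935437e-01 8.88035621e-03 7.30542942e+01] slope 21.84759852648998 x0 at z36 -91.71259636293242 -92.41960367812918 3277
-55 [-21.8  23.5] -43 [-21.3  21.7] -31 [-21.5  21.5] -19 [-21.6  21.3] -7 [-21.4  21.5] 5 [-21.4  21.5] 17 [-21.3  21.8] 29 [-31.2  21.5] 41 [-21.1  21.8] 
y -12
(9, np.float64(22.8), np.float64(23.5), np.float64(23.9)) (12, np.float64(22.8), np.float64(23.6), np.float64(24.1)) (15, np.float64(1.9), np.float64(23.4), np.float64(24.5)) (18, np.float64(-1.0), np.float64(22.4), np.float64(24.2)) (21, np.float64(-1.2), np.float64(22.5), np.float64(23.7)) (24, np.float64(-1.2), np.float64(22.9), np.float64(24.0)) (27, np.float64(-0.7), np.float64(21.8), np.float64(23.9)) (30, np.float64(-1.0), np.float64(0.4), np.float64(23.4)) (33, np.float64(-2.0), np.float64(-0.5), np.float64(0.7)) (36, np.float64(-1.5), np.float64(-0.4), np.float64(1.0)) (39, np.float64(-0.9), np.float64(0.0), np.float64(0.6)) (42, np.float64(-1.0), np.float64(-0.4), np.float64(0.7)) (45, np.float64(-1.5), np.float64(-0.5), np.float64(0.1)) (48, np.float64(-1.6), np.float64(0.0), np.float6
[... 10116 characters left out ...]
(183, np.float64(29.8), np.float64(36.0), np.float64(36.8)) (186, np.float64(-14.7), np.float64(34.8), np.float64(36.3)) (189, np.float64(-15.9), np.float64(-13.6), np.float64(35.9)) (192, np.float64(-14.9), np.float64(-14.0), np.float64(-12.6)) (195, np.float64(2.9), np.float64(3.5), np.float64(4.5)) (198, np.float64(-22.5), np.float64(2.0), np.float64(3.2)) 
hood top bx [ 9.96210116 10.72374227 28.50702474 28.98785295] Y [-26.45942964  26.18962162] bz 23.215883788321744
latch bx [166.45910361 167.71002245 182.1907529  188.50536055 189.50712643] Y [-11.98226182  10.64900271] bz [-12.64422223  32.31371588  37.51850455]
horn [166.38101083 171.98736645 176.75482238] [-22.90654382  23.97299611]
```

```bash
cat >> h.py <<'E'
u=np.array([np.cos(np.radians(162.35)),np.sin(np.radians(162.35)),0]);v=np.array([-u[1],u[0],0]);k=np.array([0,0,1.])
B0=np.array([.5427,-.2837,.0366])-.0924*u
S=16.5;MX,MZ=34.5,5.8
def tcp(cx,cz,phi,y=0):
    "TCP for the toe's circle centre at bed (cx+s,cz) mm, heel raised phi deg"
    a=np.radians(22);bx=u*np.cos(a)+k*np.sin(a);bz=-u*np.sin(a)+k*np.cos(a)
    P=np.radians(22+phi);mx=u*np.cos(P)+k*np.sin(P);mz=-u*np.sin(P)+k*np.cos(P)
    return B0+((cx+S)*bx+cz*bz+y*v+(MX+72.5)*mx+(MZ-7.5)*mz)/1000
def rel(s,t):
    return (R.from_quat(s["tcp_rot"]).inv().apply(t-s["tool_pos"])*100).round(2)
def where(s):
    "toe circle bed coords (x-s,y,z mm) and phi from the tool pose"
    M=R.from_quat(s["tcp_rot"]).as_matrix();p=np.degrees(np.arctan2(-M[2,0],-M[2,2]))+1.07-22
    q=(s["tool_pos"]-tcp(0,0,p))*1000;a=np.radians(22)
    return (q@(u*np.cos(a)+k*np.sin(a))).round(1),(q@v).round(1),(q@(-u*np.sin(a)+k*np.cos(a))).round(1),p.round(2),"yaw",np.degrees(np.arctan2(M[1,1],M[0,1])).round(2)
E
python3 - <<'E'
from bench import robot
from h import *
s=robot.sense();print(where(s))
for a in((60,60,18),(36,12,18),(7.5,8,18)):
    t=tcp(*a);print(a,t,rel(s,t))
E
```

```text
(np.float64(99.4), np.float64(-141.6), np.float64(176.7), np.float64(-20.91), 'yaw', np.float64(-107.75))
(60, 60, 18) [ 0.50542851 -0.27184098  0.18836443] [ 1.7  14.16  5.58]
(36, 12, 18) [ 0.50949874 -0.27313604  0.13486905] [ 2.13 14.16 10.93]
(7.5, 8, 18) [ 0.53325168 -0.28069374  0.12048403] [ 4.63 14.15 12.37]
```

```bash
python3 -m creep '[{"slide":[0.5,4.5,0],"angular":[0,0,0]},{"slide":[0.5,4.8,0],"angular":[0,0,0]},{"slide":[0.7,4.86,0],"angular":[0,0,0]},{"slide":[0,0,0],"angular":[0,-8,0]},{"slide":[0,0,0],"angular":[0,-8,0]},{"slide":[0,0,0],"angular":[0,-8,0]},{"slide":[0,0,0],"angular":[0,-8,0]},{"slide":[0,0,0],"angular":[0,-7,0]}]'
python3 -m creep '[{"slide":[0,0,0],"angular":[0,0,0]},{"slide":[0,0,0],"angular":[0,0,0]},{"slide":[0,0,0],"angular":[0,0,0]}]'
python3 - <<'E'
from bench import robot
from h import *
s=robot.sense();print(where(s),s["joint_positions"].round(2),s["contact_force"])
for a in((60,40,18),(36,12,18),(36,9,18)):
    t=tcp(*a);print(a,rel(s,t))
E
```

```text
time: 6.2
tool_pos: [0.5067, -0.2722, 0.2447]
tcp_rot: [0.931, -0.145, -0.331, -0.052]
contact_force: [0.3, -0.0, -2.4]
gripper_width: 0.478
finger_force: 93.1
time: 6.5
tool_pos: [0.5063, -0.2724, 0.2458]
tcp_rot: [0.932, -0.146, -0.328, -0.051]
contact_force: [0.0, 1.0, -1.9]
gripper_width: 0.476
finger_force: 93.1
(np.float64(80.5), np.float64(0.3), np.float64(114.0), np.float64(17.81), 'yaw', np.float64(-107.74)) [-0.2   0.63  0.37 -0.07 -1.98  1.46] [ 0.03910207  0.96681386 -1.86517765]
(60, 40, 18) [ 4.09 -0.03  6.46]
(36, 12, 18) [ 7.2  -0.03  8.45]
(36, 9, 18) [ 7.28 -0.03  8.74]
```

```bash
python3 -m creep '[{"slide":[1.7,0,2.0],"angular":[0,0,0]},{"slide":[1.7,0,2.0],"angular":[0,0,0]},{"slide":[1.7,0,2.0],"angular":[0,0,0]},{"slide":[1.2,0,1.4],"angular":[0,0,0]},{"slide":[0.9,0,1.05],"angular":[0,0,0]},{"slide":[0,0,0],"angular":[0,0,0]},{"slide":[0,0,0],"angular":[0,0,0]},{"slide":[0,0,0],"angular":[0,0,0]}]'
python3 - <<'E'
from bench import robot
from h import *
import pickle
s=robot.sense();print(where(s),s["contact_force"])
c=robot.camera("wrist");q=robot.camera("side");t=robot.camera("top")
a=np.zeros((560,800,3),np.uint8)
a[:,:380]=cv2.resize(c["img"][0:280,165:355],(380,560),interpolation=cv2.INTER_CUBIC)
a[:280,400:]=cv2.resize(q["img"][130:200,290:390],(400,280),interpolation=cv2.INTER_CUBIC)
a[280:,400:]=cv2.resize(t["img"][120:215,300:435],(400,280),interpolation=cv2.INTER_CUBIC)
cv2.imwrite("pics/w4.png",a)
a=np.radians(22)
for f in((7.5,7.5,18),(22,10,18)):print(f,rel(s,tcp(*f)))
E
```

```text
time: 7.3
tool_pos: [0.5094, -0.2735, 0.135]
tcp_rot: [0.932, -0.146, -0.328, -0.051]
contact_force: [-0.2, 0.4, -2.6]
gripper_width: 0.473
finger_force: 93.1
(np.float64(35.9), np.float64(0.4), np.float64(12.4), np.float64(17.88), 'yaw', np.float64(-107.75)) [-0.21117067  0.37361448 -2.5880201 ]
(7.5, 7.5, 18) [ 2.86 -0.04 -0.38]
(22, 10, 18) [ 1.4  -0.04 -0.2 ]
```

View pics/w4.png

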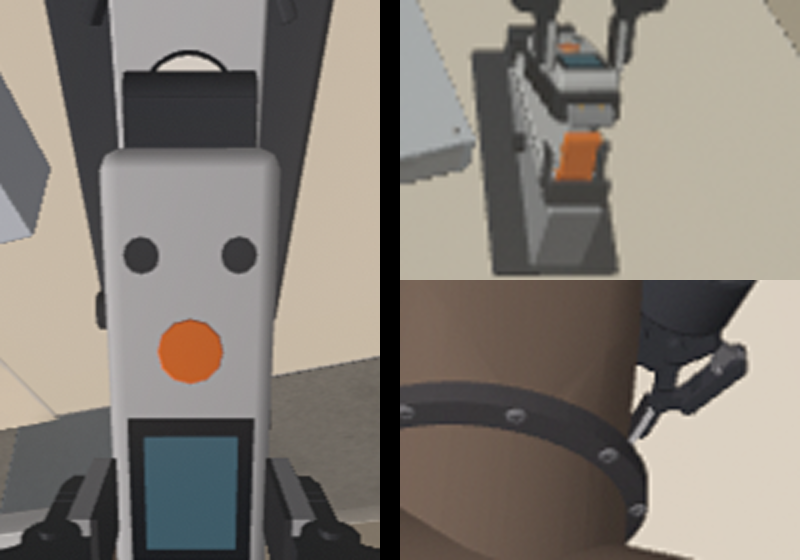

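```bash
python3 -m creep '[{"slide":[0.07,-0.03,0.26],"angular":[0,0,0]},{"slide":[0,0,0],"angular":[0,0,0]},{"slide":[0,0,0],"angular":[0,0,0]}]' | grep -E "pos|contact"
for i in 1; do python3 -m creep '[{"slide":[0.03,0,0.1],"angular":[0,0,0]},{"slide":[0,0,0],"angular":[0,0,0]}]' | grep -E "pos|contact"; done
python3 -m creep '[{"slide":[0.03,0,0.1],"angular":[0,0,0]},{"slide":[0,0,0],"angular":[0,0,0]}]' | grep -E "pos|contact"
python3 -c "
from bench import robot
from h import *
print(where(robot.sense()))"
```

```text
tool_pos: [0.5077, -0.2726, 0.1306]
contact_force: [1.1, -0.0, -2.6]
tool_pos: [0.5074, -0.2724, 0.1296]
contact_force: [-0.2, 0.7, -3.3]
tool_pos: [0.507, -0.2724, 0.1288]
contact_force: [0.3, -0.4, -2.0]
(np.float64(36.2), np.float64(0.0), np.float64(5.3), np.float64(18.07), 'yaw', np.float64(-107.77))
```

```bash
for i in 1; do python3 -m creep '[{"slide":[0.03,0,0.1],"angular":[0,0,0]},{"slide":[0,0,0],"angular":[0,0,0]},{"slide":[0,0,0],"angular":[0,0,0]}]' | grep -E "pos|contact"; done
python3 -c "
from bench import robot
from h import *
s=robot.sense();print(where(s),s['contact_force'],s['wrist_torque'])
c=robot.camera('wrist');W=world(c);ok=c['range_z']>0
Rt=R.from_quat(s['tcp_rot']).as_matrix();L=(W-s['tool_pos'])@Rt*1000
m=ok&(abs(L[...,1])<19)&(L[...,0]>25)&(L[...,0]<86)&(abs(L[...,2]+29)<6);t=L[m]
print(np.linalg.lstsq(np.c_[t[:,:2],np.ones(len(t))],t[:,2],rcond=None)[0])
m=ok&(abs(L[...,1])<14)&(L[...,0]>96)&(L[...,0]<106);print('toe top z',np.median(L[m][:,2]))
a=np.radians(22);D=(W-B0)*1000;bx=D@(u*np.cos(a)+k*np.sin(a));bz=D@(-u*np.sin(a)+k*np.cos(a));y=D@v
# profile ahead of the toe
n=ok&(abs(y)<12)
for x in range(8,75,4):
  q=n&(abs(bx-x)<2)
  if q.sum():print(x,np.percentile(bz[q],[10,50,90]).round(1))
"
```

```text
tool_pos: [0.5067, -0.2723, 0.1281]
contact_force: [0.4, 0.8, 0.3]
(np.float64(36.2), np.float64(0.1), np.float64(4.5), np.float64(18.07), 'yaw', np.float64(-107.76)) [0.35540418 0.76238359 0.32522506] [-0.6859793  -1.9040645  -0.04839183]
[-2.17821807e-03 -2.46862031e-03 -3.05590433e+01]
toe top z -9.870578891804326
32 [-1.1 -0.2  0.9]
36 [-1.2 -0.2  0.8]
40 [-1.2 -0.2  0.8]
44 [-0.6  0.6  9.9]
48 [11.1 13.  14.4]
52 [14.  14.9 15.9]
56 [15.1 16.2 17.2]
60 [16.4 17.9 38.2]
64 [17.9 39.8 41.3]
68 [40.7 41.6 42.6]
72 [41.8 42.9 43.8]
```

```bash
sed -i 's/+1.07-22/-22/; s/MZ=34.5,5.8/MZ=34.5,5.4/' h.py
python3 -m creep '[{"slide":[-0.03,0,-0.1],"angular":[0,0,0]},{"slide":[0.38,0,-0.12],"angular":[0,0,0]},{"slide":[0.38,0,-0.12],"angular":[0,0,0]},{"slide":[0.38,0,-0.12],"angular":[0,0,0]},{"slide":[0.38,0,-0.12],"angular":[0,0,0]},{"slide":[0.38,0,-0.12],"angular":[0,0,0]},{"slide":[0,0,0],"angular":[0,0,0]},{"slide":[0,0,0],"angular":[0,0,0]}]' | grep -E "pos|contact"
python3 -c "
from bench import robot
from h import *
s=robot.sense();print(where(s),s['contact_force'],s['wrist_torque'])"
python3 -m creep '[{"slide":[0.19,0,-0.06],"angular":[0,0,0]},{"slide":[0.19,0,-0.06],"angular":[0,0,0]},{"slide":[0,0,0],"angular":[0,0,0]}]' | grep -E "pos|contact"
python3 -c "
from bench import robot
from h import *
s=robot.sense();print(where(s),s['contact_force'],s['wrist_torque'])"
```

```text
tool_pos: [0.5248, -0.278, 0.1213]
contact_force: [-1.0, 0.3, -2.3]
(np.float64(15.3), np.float64(-0.0), np.float64(7.6), np.float64(17.01), 'yaw', np.float64(-107.77)) [-1.0088842   0.26625348 -2.31771941] [-0.83528355 -2.55617367  0.08388535]
tool_pos: [0.5284, -0.2792, 0.1199]
contact_force: [1.3, -0.1, -2.4]
(np.float64(11.4), np.float64(0.0), np.float64(7.7), np.float64(17.0), 'yaw', np.float64(-107.76)) [ 1.30810828 -0.14810668 -2.44555237] [-0.86919732 -2.4830673   0.02839251]
```

```bash
for i in 1; do python3 -m creep '[{"slide":[0.19,0,-0.06],"angular":[0,0,0]},{"slide":[0,0,0],"angular":[0,0,0]}]' | grep -E "pos|contact"; done
python3 -m creep '[{"slide":[0.1,0,-0.03],"angular":[0,0,0]},{"slide":[0,0,0],"angular":[0,0,0]}]' | grep -E "pos|contact"
python3 -m creep '[{"slide":[0.1,0,-0.03],"angular":[0,0,0]},{"slide":[0,0,0],"angular":[0,0,0]}]' | grep -E "pos|contact"
python3 -c "
from bench import robot
from h import *
s=robot.sense();print(where(s),s['contact_force'],s['wrist_torque'])"
```

```text
tool_pos: [0.5302, -0.2797, 0.1192]
contact_force: [0.3, 0.2, -1.7]
tool_pos: [0.531, -0.28, 0.1189]
contact_force: [-0.1, 0.1, -2.7]
tool_pos: [0.5319, -0.2803, 0.1185]
contact_force: [-0.2, -0.1, -2.5]
(np.float64(7.4), np.float64(0.0), np.float64(7.8), np.float64(17.0), 'yaw', np.float64(-107.77)) [-0.21561488 -0.08876047 -2.48765971] [-0.7928325  -2.42068454  0.06898519]
```

```bash
python3 -m creep '[{"slide":[0.1,0,-0.03],"angular":[0,0,0]},{"slide":[0,0,0],"angular":[0,0,0]}]' | grep -E "pos|contact"
python3 -m creep '[{"slide":[0.1,0,-0.03],"angular":[0,0,0]},{"slide":[0,0,0],"angular":[0,0,0]}]' | grep -E "pos|contact"
python3 -c "
from bench import robot
from h import *
s=robot.sense();print(where(s),s['contact_force'],s['wrist_torque'])"
```

```text
tool_pos: [0.5328, -0.2806, 0.1182]
contact_force: [0.2, 0.6, -2.6]
tool_pos: [0.5331, -0.2808, 0.1183]
contact_force: [-3.0, 1.5, 1.9]
(np.float64(6.2), np.float64(0.2), np.float64(7.9), np.float64(17.1), 'yaw', np.float64(-107.76)) [-3.01633361  1.46509046  1.90749936] [-0.01269966 -0.54116394 -0.08499569]
```

```bash
python3 -m creep '[{"slide":[-0.02,0,0.56],"angular":[0,3,0]},{"slide":[0.026,0,0.56],"angular":[0,3,0]},{"slide":[0.026,0,0.56],"angular":[0,3,0]},{"slide":[0,0,0],"angular":[0,0,0]},{"slide":[0,0,0],"angular":[0,0,0]}]' | grep -E "pos|contact"
python3 -c "
from bench import robot
from h import *
s=robot.sense();print(where(s),s['contact_force'],s['wrist_torque'])
c=robot.camera('wrist');W=world(c);ok=c['range_z']>0
Rt=R.from_quat(s['tcp_rot']).as_matrix();L=(W-s['tool_pos'])@Rt*1000
m=ok&(abs(L[...,1])<19)&(L[...,0]>25)&(L[...,0]<86)&(abs(L[...,2]+29)<6);t=L[m]
print(np.linalg.lstsq(np.c_[t[:,:2],np.ones(len(t))],t[:,2],rcond=None)[0])
cv2.imwrite('pics/w5.png',cv2.resize(c['img'][0:300,130:390],None,fx=1.9,fy=1.9))
"
```

```text
tool_pos: [0.5242, -0.2779, 0.1049]
contact_force: [-3.1, 2.0, 2.7]
(np.float64(6.5), np.float64(0.1), np.float64(8.5), np.float64(8.04), 'yaw', np.float64(-107.76)) [-3.1269541   2.00267227  2.73123552] [ 0.1617183  -0.11458384 -0.0198916 ]
[ 5.17873227e-03 -1.38674193e-03 -3.04561692e+01]
```

View pics/w5.png

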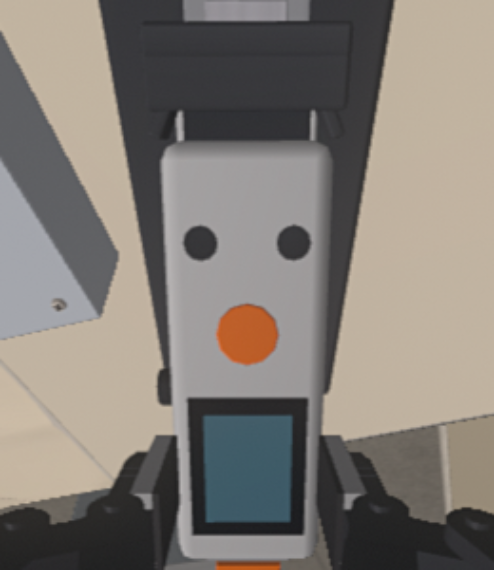

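```bash
for r in 1; do python3 -m creep '[{"slide":[0.01,0,0.39],"angular":[0,2,0]},{"slide":[0,0,0],"angular":[0,0,0]}]' 3.5 110| grep -E "contact"
python3 -m creep '[{"slide":[0.01,0,0.39],"angular":[0,2,0]},{"slide":[0,0,0],"angular":[0,0,0]}]' | grep -E "contact"; done
python3 -c "
from bench import robot
from h import *
s=robot.sense();print(where(s),s['contact_force'],s['wrist_torque'])"
python3 -m creep '[{"slide":[0.01,0,0.29],"angular":[0,1.5,0]},{"slide":[0,0,0],"angular":[0,0,0]}]' | grep -E "contact"
python3 -c "
from bench import robot
from h import *
s=robot.sense();print(where(s),s['contact_force'],s['wrist_torque'])"
```

```text
contact_force: [-1.8, 0.0, 5.3]
contact_force: [-2.3, 1.1, 4.0]
(np.float64(6.4), np.float64(0.2), np.float64(8.3), np.float64(4.0), 'yaw', np.float64(-107.74)) [-2.34105559  1.13124554  4.02686489] [0.12090917 0.09107354 0.14799859]
contact_force: [-4.9, 1.0, 3.5]
(np.float64(6.6), np.float64(0.3), np.float64(7.5), np.float64(2.59), 'yaw', np.float64(-107.76)) [-4.8770527   0.96202321  3.5209335 ] [0.20983234 0.4847666  0.12473897]
```

```bash
W='python3 -c "
from bench import robot
from h import *
s=robot.sense();print(where(s),s[\"contact_force\"].round(1),s[\"wrist_torque\"].round(2))"'
python3 -m creep '[{"slide":[0,0,0.2],"angular":[0,1,0]},{"slide":[0,0,0],"angular":[0,0,0]}]' >/dev/null; eval "$W"
python3 -m creep '[{"slide":[0,0,0.2],"angular":[0,1,0]},{"slide":[0,0,0],"angular":[0,0,0]}]' >/dev/null; eval "$W"
python3 -m creep '[{"slide":[0,0,0.1],"angular":[0,0.6,0]},{"slide":[0,0,0],"angular":[0,0,0]}]' >/dev/null; eval "$W"
```

```text
(np.float64(6.6), np.float64(0.3), np.float64(7.4), np.float64(1.6), 'yaw', np.float64(-107.75)) [-4.6  1.6  5.3] [0.39 0.93 0.11]
(np.float64(6.7), np.float64(0.2), np.float64(7.1), np.float64(0.61), 'yaw', np.float64(-107.76)) [-5.3  2.1  2.6] [0.29 0.94 0.07]
(np.float64(6.5), np.float64(0.3), np.float64(8.0), np.float64(-0.02), 'yaw', np.float64(-107.74)) [-3.8  1.2  8.3] [ 0.76  1.31 -0.08]
```

```bash
cat > m.py <<'E'
from bench import robot
from h import *
import sys
s=robot.sense();print(where(s),s["contact_force"].round(1),s["wrist_torque"].round(2),s["time"])
c=robot.camera('wrist');W=world(c);ok=c['range_z']>0
a=np.radians(22);D=(W-B0)*1000;bx=D@(u*np.cos(a)+k*np.sin(a))-S;bz=D@(-u*np.sin(a)+k*np.cos(a));y=D@v
m=ok&(abs(y)<18)&(bx>30)&(bx<130)&(abs(bz-38)<14)
for i in range(4):
    f=np.polyfit(bx[m],bz[m],1);m&=abs(bz-np.polyval(f,bx))<2.5
print("meter top vs bed: deg",np.degrees(np.arctan(f[0])).round(2),"z at x=22,146",np.polyval(f,[22,146]).round(1),m.sum())
h=cv2.cvtColor(c['img'],cv2.COLOR_BGR2HSV);o=ok&(h[...,0]<18)&(h[...,1]>180)&(bx>140)&(bx<200);print("latch",o.sum(),np.percentile(bx[o],[2,50,98]).round(1) if o.sum() else "",np.percentile(bz[o],[2,98]).round(1) if o.sum() else "")
if len(sys.argv)>1:cv2.imwrite(sys.argv[1],cv2.resize(c['img'][150:384,150:370],None,fx=2.5,fy=2.5,interpolation=cv2.INTER_CUBIC))
E
python3 m.py
```

```text
(np.float64(6.5), np.float64(0.3), np.float64(8.0), np.float64(-0.02), 'yaw', np.float64(-107.74)) [-3.8  1.2  8.3] [ 0.76  1.31 -0.08] 12.35
meter top vs bed: deg 0.48 z at x=22,146 [35.7 36.7] 12928
latch 915 [155.8 159.6 163.2] [18.6 33.2]
```

```bash
python3 -m creep '[{"slide":[0,0,0.15],"angular":[0,0.5,0]},{"slide":[0,0,0],"angular":[0,0,0]},{"slide":[0,0,0],"angular":[0,0,0]}]' >/dev/null; python3 m.py pics/w6.png
```

```text
(np.float64(6.3), np.float64(0.3), np.float64(8.9), np.float64(-0.59), 'yaw', np.float64(-107.71)) [-3.5  3.2 16.2] [ 1.46  2.06 -0.31] 12.7
meter top vs bed: deg 0.46 z at x=22,146 [35.6 36.6] 12902
latch 919 [155.4 159.4 162.9] [18.3 33.1]
```

View pics/w6.png

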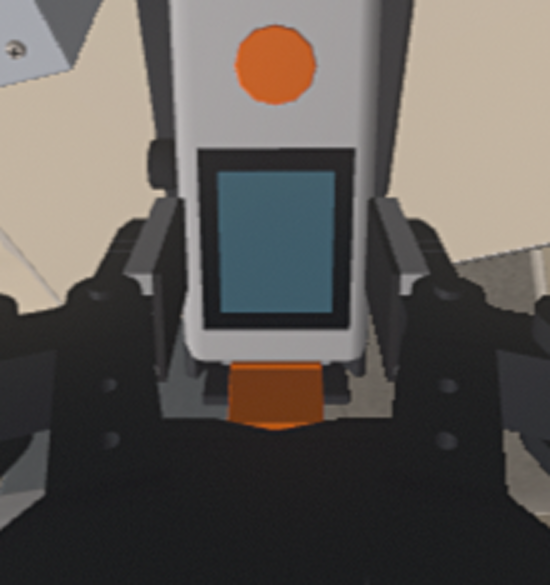

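```bash
python3 -m creep '[{"slide":[0,0,-0.12],"angular":[0,-0.4,0]},{"slide":[0,0,0],"angular":[0,0,0]},{"slide":[0,0,0],"angular":[0,0,0]}]' >/dev/null; python3 m.py
python3 -m creep '[{"slide":[0,0,0],"angular":[0,0,0]},{"slide":[0,0,0],"angular":[0,0,0]},{"slide":[0,0,0],"angular":[0,0,0]},{"slide":[0,0,0],"angular":[0,0,0]}]' 7.5; python3 m.py
```

```text
(np.float64(6.5), np.float64(0.3), np.float64(8.0), np.float64(-0.09), 'yaw', np.float64(-107.74)) [-4.1  2.1 10.9] [ 1.04  1.63 -0.17] 13.05
meter top vs bed: deg 0.47 z at x=22,146 [35.6 36.7] 12924
latch 923 [155.7 159.5 163.4] [18.5 33.2]
time: 13.5
tool_pos: [0.5183, -0.2759, 0.0892]
tcp_rot: [0.97, -0.152, -0.187, -0.029]
contact_force: [0.5, 0.1, 0.3]
gripper_width: 0.882
finger_force: 0.0
(np.float64(5.6), np.float64(-0.0), np.float64(7.0), np.float64(-0.19), 'yaw', np.float64(-107.77)) [0.5 0.1 0.3] [-0.39 -1.14 -0.  ] 13.5
meter top vs bed: deg 0.46 z at x=22,146 [35.7 36.7] 13061
latch 796 [156.1 159.2 162.1] [18.7 32.1]
```

```bash
python3 -m creep '[{"slide":[0,0,-1.5],"angular":[0,0,0]},{"slide":[0,0,-3],"angular":[0,0,0]},{"slide":[0,0,-4],"angular":[0,0,0]},{"slide":[0,0,-4],"angular":[0,0,0]},{"slide":[-2,0,-2],"angular":[0,0,0]},{"slide":[-2,0,0],"angular":[0,0,0]},{"slide":[0,0,0],"angular":[0,0,0]},{"slide":[0,0,0],"angular":[0,0,0]}]' 8.5 >/dev/null; python3 m.py
python3 - <<'E'
from bench import robot
from h import *
c=robot.camera("wrist");W=world(c);ok=c["range_z"]>0
a=np.radians(22);D=(W-B0)*1000;bx=D@(u*np.cos(a)+k*np.sin(a))-S;bz=D@(-u*np.sin(a)+k*np.cos(a));y=D@v
for x in list(range(-4,24,4))+list(range(24,140,20))+list(range(140,178,3)):
    q=ok&(abs(y)<10)&(abs(bx-x)<1.5)
    if q.sum():print(x,np.percentile(bz[q],[5,50,95]).round(1),end=" ")
x,yy=map(int,pix(c,tcp(100,0,0)));print(pix(c,B0))
A=c["img"];cv2.imwrite("pics/w7.png",cv2.resize(A[:340,100:460],None,fx=1.7,fy=1.7,interpolation=cv2.INTER_CUBIC))
E
```

```text
(np.float64(46.7), np.float64(-0.0), np.float64(152.5), np.float64(-0.25), 'yaw', np.float64(-107.77)) [-0.5  0.  -0.1] [-0.35 -1.2   0.05] 14.35
meter top vs bed: deg 0.47 z at x=22,146 [35.7 36.7] 3755
latch 221 [156.3 166.5 171.9] [18.4 37.4]
-4 [22.3 23.7 25. ] 0 [21.8 23.5 24.8] 4 [22.2 23.4 24.5] 8 [22.1 23.4 24.4] 12 [13.8 19.3 24.3] 16 [13.5 14.8 15.9] 20 [13.9 15.2 16.2] 24 [30.4 33.  35.3] 44 [34.6 36.  37.3] 64 [34.9 36.2 37.4] 84 [34.5 35.5 37. ] 104 [35.8 36.7 37.9] 124 [35.5 36.5 37.8] 140 [ 35.2 260.2 267.4] 143 [246.1 258.  265.9] 146 [244.1 244.9 245.7] 149 [13.  13.9 15.1] 152 [12.9 14.  14.8] 155 [13.2 15.2 19.4] 158 [19.2 22.4 25.6] 161 [25.8 29.8 32.4] 164 [32.4 35.1 37.3] 167 [35.3 36.6 37.2] 170 [34.4 35.6 36.6] 173 [33.6 34.6 35.7] (np.float64(259.8104093704466), np.float64(17.342817129416034))
```

View pics/w7.png

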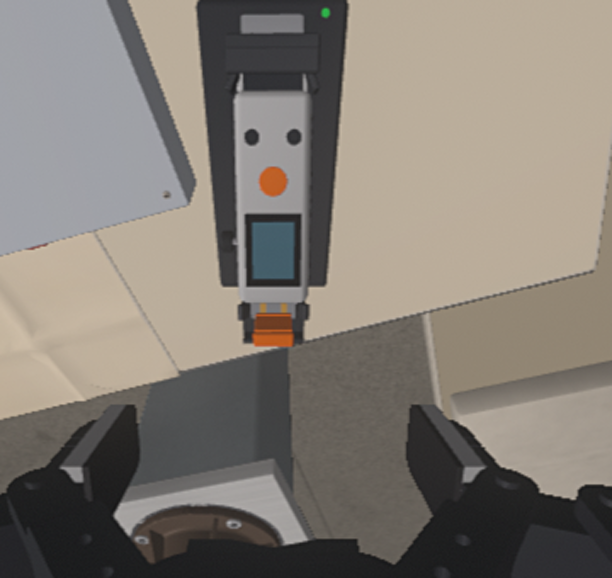

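```bash
python3 -c "
from bench import robot
print(robot.close_job())"
```

```text
the job is handed in; nothing more can be done
None
```

The colour meter is in its dock display up: it went in toe first under the hood, and the heel was then pressed down with the orange latch back at rest over it. The heel ledge measured 14 mm above the cradle floor, which is its seated height, and the dock's green light was on. I let go and backed the arm clear. The jars stayed out of the arm's path. I handed the job in at about 14.5 s, and no verdict came back.

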